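# Put the router's changeover tooling back in its trays

### The job

After the changeover, put the five loose pieces of tooling on the bench - two square vacuum pods, two round collet nuts and the stop pin - back in the plywood trays, each in the tray that already holds one of its own kind. Set each one down, do not drop it, so that it stands upright and flat on the tray's floor, not on top of anything else. Leave the dial gauge and the cork sanding block where they are.

Things in the scene. Friction and masses are not known exactly. Their poses are not given: they have to be found in the camera images.
- pod_a: Square vacuum clamping pod standing on the bench: grey plastic block 50 x 50 mm and 34 mm high with a square black rubber lip on top, 40 mm high in all. Origin: centre of its underside; x and y square to its sides, z up; any yaw. About 0.18 kg. Belongs in the tray with the pod sample.
- pod_b: Second, identical square vacuum clamping pod standing on the bench: grey plastic block 50 x 50 mm and 34 mm high with a square black rubber lip on top, 40 mm high in all. Origin: centre of its underside; x and y square to its sides, z up; any yaw. About 0.18 kg. Belongs in the tray with the pod sample.
- nut_a: Round steel collet nut lying flat: 50 mm diameter for the lowest 18 mm, then bevelled to 40 mm at the top, 24 mm high, dark bore 22 mm wide on top. Origin: centre of its underside, z up. About 0.26 kg. Belongs in the tray with the nut sample.
- nut_b: Second, identical round steel collet nut lying flat: 50 mm diameter for the lowest 18 mm, then bevelled to 40 mm at the top, 24 mm high, dark bore 22 mm wide on top. Origin: centre of its underside, z up. About 0.26 kg. Belongs in the tray with the nut sample.
- stop_pin: Stop pin standing upright: dark steel foot disc 48 mm diameter and 10 mm high, above it an aluminium post 28 mm diameter with a black end, 68 mm high in all. Origin: centre of its underside, z up. About 0.26 kg; grasp it by the post. Belongs in the tray with the stop pin sample.
- tray_pods: Low plywood tray, 138 x 218 mm outside, 18 mm high, walls and floor 4 mm thick, fixed to the bench. Origin: centre of its underside; x across its short, y along its long side, z up. Inside spans x +-65, y +-105 mm. A sample, a square vacuum pod, is fixed on its floor at (0, -70 mm); the rest is free, and things at (0, 0) and (0, 70 mm) fit. Trays swap places between starts.
- tray_nuts: Low plywood tray, 138 x 218 mm outside, 18 mm high, walls and floor 4 mm thick, fixed to the bench. Origin: centre of its underside; x across its short, y along its long side, z up. Inside spans x +-65, y +-105 mm. A sample, a round collet nut, is fixed on its floor at (0, -70 mm); the rest is free, and things at (0, 0) and (0, 70 mm) fit. Trays swap places between starts.
- tray_stops: Low plywood tray, 138 x 218 mm outside, 18 mm high, walls and floor 4 mm thick, fixed to the bench. Origin: centre of its underside; x across its short, y along its long side, z up. Inside spans x +-65, y +-105 mm. A sample, a stop pin, is fixed on its floor at (0, -70 mm); the rest is free, and things at (0, 0) and (0, 70 mm) fit. Trays swap places between starts.
- gauge: Dial setting gauge, not to be moved: black drum 56 mm diameter, 50 mm high, white dial face on top. Loose; stands among the tooling. Origin: centre of its underside, z up.
- sanding_block: Cork sanding block with a dark wooden base, not to be moved: 40 x 68 mm, 28 mm high. Loose; lies among the tooling. Origin: centre of its underside; x along the 40 mm side, y along the 68 mm side.
Mind the look-alikes: they are no part of the job. Leave any pink or yellow look-alike of the nut_b alone.

How it is judged:
At the end, for the whole second after the job is handed in: Pods, nuts and stop pin are each inside the tray of their kind (origin within 46 mm across, 86 mm along of its centre), on its floor (underside under 10 mm above the tray's), upright within 0.12 rad, released, at rest; gauge and sanding block within 15 mm of their start, upright (x of pod_a in the frame of tray_pods between -0.046 and 0.046 m and y of pod_a in the frame of tray_pods between -0.086 and 0.086 m and z of each of pod_a, pod_b in the frame of tray_pods below 0.01 m and angle between each of pod_a, pod_b, nut_a, nut_b, stop_pin, gauge, sanding_block's own z axis and vertical below 0.12 rad and linear speed of each of pod_a, pod_b, nut_a, nut_b, stop_pin below 0.02 m/s and contact force between each of pod_a, pod_b, nut_a, nut_b, stop_pin and the fingers below 0.05 N and x of pod_b in the frame of tray_pods between -0.046 and 0.046 m and y of pod_b in the frame of tray_pods between -0.086 and 0.086 m and x of nut_a in the frame of tray_nuts between -0.046 and 0.046 m and y of nut_a in the frame of tray_nuts between -0.086 and 0.086 m and z of each of nut_a, nut_b in the frame of tray_nuts below 0.01 m and x of nut_b in the frame of tray_nuts between -0.046 and 0.046 m and y of nut_b in the frame of tray_nuts between -0.086 and 0.086 m and x of stop_pin in the frame of tray_stops between -0.046 and 0.046 m and y of stop_pin in the frame of tray_stops between -0.086 and 0.086 m and z of stop_pin in the frame of tray_stops below 0.01 m and distance of each of gauge, sanding_block from where it was at the start of the episode below 0.015 m); the robot touches nothing.
It fails at once if a piece of tooling is dropped or thrown: it moves faster than 0.7 m/s with no finger on it (a fall of about 25 mm) ((linear speed of pod_a above 0.7 m/s and contact force between pod_a and the fingers below 0.05 N) or (linear speed of pod_b above 0.7 m/s and contact force between pod_b and the fingers below 0.05 N) or (linear speed of nut_a above 0.7 m/s and contact force between nut_a and the fingers below 0.05 N) or (linear speed of nut_b above 0.7 m/s and contact force between nut_b and the fingers below 0.05 N) or (linear speed of stop_pin above 0.7 m/s and contact force between stop_pin and the fingers below 0.05 N)).
It fails at once if the dial gauge is shifted by more than 15 mm or tipped (distance of gauge from where it was at the start of the episode above 0.015 m or angle between gauge's own z axis and vertical above 0.3 rad).
It fails at once if the sanding block is shifted by more than 15 mm or tipped (distance of sanding_block from where it was at the start of the episode above 0.015 m or angle between sanding_block's own z axis and vertical above 0.3 rad).
It also fails if it takes over 115 s, if anything falls off the work surface, if the arm or the gripper's body presses on something with over 40 N, if the wrist force passes 120 N, or if a joint passes its speed limit or range.

### The arm

A 6-joint arm with a two-finger parallel gripper is mounted at the origin on the work surface. World frame = base frame: x ahead of the robot, y to its left, z up, the work surface at z = 0. Lengths are in m, angles in rad, forces in N, time in s.
With the tool pointing down it reaches from about 0.375 to 0.9 m from the base axis. Payload 3.1 kg.
Tool frame: the origin (TCP) lies at the very end of the fingers, on their centre line; the grasp point (between the pads) lies robot.grasp_offset behind it (robot.grasp_offset is the distance from the TCP to the grasp point, in m); z points along the fingers, y is the direction in which the jaws open and shut (so a half turn about z gives the same grasp; the last joint's range is limited). The gripper opens to 87 mm and grips with 3 to 60 N. Pads are 19 mm wide; open, the fingers measure 117 mm over their backs; the gripper's body (75 mm by 190 mm) begins 51 mm behind the grasp point.
Start: joints at [1.103, 0.527, 1.433, -0, 1.181, -0.178], TCP at [0.179, 0.599, 0.223] pointing down, gripper open.
Joint ranges: [-3.08, 3.08], [-0.75, 2.2], [0.22, 2.44], [-1.43, 4.57], [0, 2.65], [-2.85, 2.85]. Speed limits (rad/s): [2.79, 2.79, 3.14, 3.14, 3.14, 3.14].

### API

Orientations are given as a unit quaternion [x, y, z, w].
In Python, from rig import robot gives the robot as it stands.
- The arm moves only by the tool drive_tool, never from a script. Its argument "targets" is one flat list of numbers, 6 for each row, row after row: the shift along the tool's x, y, z in cm, then the turn, a rotation vector about the tool's x, y, z in degrees. A call has 1 to 12 rows; each row is the pose to reach, as a shift and turn from the pose commanded when the call began, along the tool's axes at that moment; what a row does not reach only later rows make up. A row lasts 1/12 s, in which the tool goes at most 41.7 mm and 7.16 degrees, less where a joint would pass 70% of its speed; a pose out of reach is approached as far as the arm can. A call with a gripper value outside its range is refused whole. "grip" is the gripper command: -1 is fully open, 1 is shut, values between are in proportion, set as the call begins (left out, the last holds). The fingers move at their own pace and stop on an object; "squeeze" is the grip in N (left out, the last holds). Time passes only in rows, so rows that repeat a pose let the fingers close. It gives the time, the measured TCP pose, the force and the opening at its end, in the units of the state.
- robot.get_obs(): the state, without advancing time (a new reading comes with each control period).
- robot.camera(name): name is "scene" or "side" or "wrist"; returns (picture, depth): 400x640x3 uint8, red, green, blue; 400x640 float32, m along the optical axis (not along the pixel's ray), 0 where there is no reading.
- robot.calibration(name): a dict with "mtx" (3x3 intrinsics, pixels), "R" (3x3) and "t" (3): a world point X has camera coordinates R X + t; the wrist camera has in their place "hand_eye" (4x4, takes a point from camera to tool coordinates, whose origin is the TCP and whose axes are the flange's). Camera axes: x right, y down, z forward; pixel columns grow to the right and rows downward; lengths in m; the calibration is good to about 2 mm. A picture is of the moment at which its call begins: read the wrist's pose just before it. calibration takes no time and is no camera call.
- robot.hand_in(): hands the job in, once; it reports no verdict.
The state is a dict: "time": time; "q": joint angles; "joint_velocities": joint speeds; "joint_torque": joint torques, N m; "position": TCP position; "tool_rot": TCP orientation; "ft_force": force on the tool from outside, world axes, zero at the start; "moment": the same for the moment, N m; "grip_width": finger opening in m.
Only numpy, scipy, OpenCV 4.12 (cv2) and the standard library are available. Lean on these libraries where they do the work, as an engineer would, in place of code of your own. Each camera call takes 0.05 s, during which the arm holds its last target.

## Working session

There is one attempt and no reset: what is moved stays moved. The work goes in short steps, Python scripts to look and compute and a tool call to move; the robot and the scene stay as the last step left them, time stands still between calls to the robot, and variables do not carry over. Pictures are saved under pics/ and viewed, and the job is handed in when it is done.

Besides the shell and the picture viewer there is one more tool, called after "Request:" as name(argument=value, ...) on one line, values as JSON. drive_tool: Moves the arm, as the interface text tells. Its arguments: {"type":"object","properties":{"targets":{"type":"array","items":{"type":"number"}},"grip":{"type":"number"},"squeeze":{"type":"number"}},"required":["targets"]}

```bash
ls; mkdir -p pics; python3 - <<'E'
from rig import robot
import cv2, numpy as np
print(robot.get_obs()); print(robot.grasp_offset)
for n in ("scene","side","wrist"):
    p,d=robot.camera(n); cv2.imwrite(f"pics/{n}0.png",p[:,:,::-1]); np.save(f"pics/{n}0.npy",d)
    print(n,robot.calibration(n))
E
```

```text
pics
{'time': 0.0, 'q': array([ 1.10248050e+00,  5.28466024e-01,  1.43389777e+00, -4.01027002e-06,
        1.18141220e+00, -1.78489828e-01]), 'joint_velocities': array([-1.02083679e-03, -1.19230058e-04, -2.61425067e-03, -6.62563694e-04,
       -7.20811271e-05,  2.71027641e-04]), 'joint_torque': array([ 1.17392491e-05, -4.40032017e+01, -1.76598877e+01,  6.32483815e-02,
        5.80995844e-02, -1.48583476e-04]), 'position': array([0.17824498, 0.59827579, 0.22157318]), 'tool_rot': array([ 1.44405498e-01,  9.89517994e-01, -1.03566839e-03, -3.45169601e-04]), 'ft_force': array([-0.18718668,  1.04615392, -0.44347221]), 'moment': array([ 0.03441834, -0.01142989, -0.00856045]), 'grip_width': 0.08707012160018833}
0.0187
scene {'mtx': array([[434.05822159,   0.        , 321.67724098],
       [  0.        , 434.05822159, 192.90388064],
       [  0.        ,   0.        ,   1.        ]]), 'R': array([[-0.69947525,  0.71460237,  0.00882171],
       [ 0.52237208,  0.51966032, -0.67607734],
       [-0.48771077, -0.46829115, -0.73677786]]), 't': array([ 0.33885973, -0.21154626,  1.29255751])}
side {'
[... 187 characters left out ...]
-0.6972744 , -0.01087587],
       [-0.39256741, -0.39052824, -0.83269354],
       [ 0.57636855,  0.60107911, -0.5536273 ]]), 't': array([-0.36984866,  0.23553784,  0.59283327])}
wrist {'mtx': array([[278.39212973,   0.        , 316.72011274],
       [  0.        , 278.39212973, 203.03600691],
       [  0.        ,   0.        ,   1.        ]]), 'hand_eye': array([[ 1.82397747e-04, -9.63980879e-01, -2.65971485e-01,
         7.24181748e-02],
       [ 9.99999983e-01,  1.86369431e-04,  1.03062746e-05,
         3.10814317e-04],
       [ 3.96339028e-05, -2.65971482e-01,  9.63980897e-01,
        -1.61749099e-01],
       [ 0.00000000e+00,  0.00000000e+00,  0.00000000e+00,
         1.00000000e+00]])}
```

View pics/scene0.png

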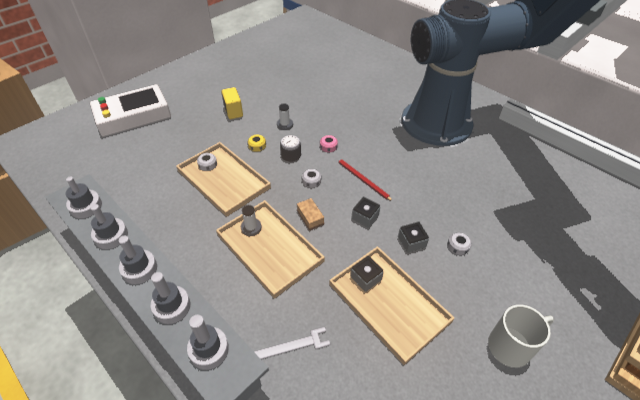

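View pics/side0.png

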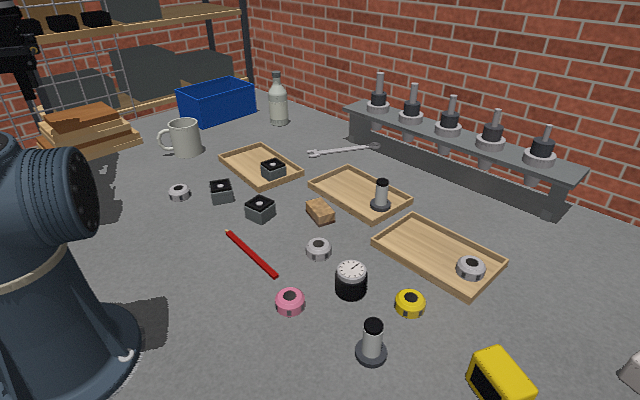

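View pics/wrist0.png

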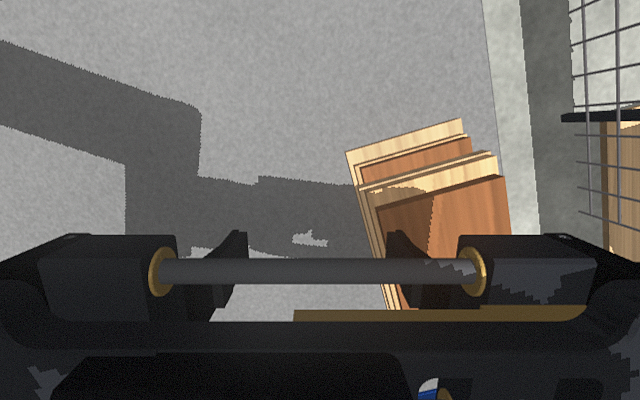

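The scene view shows all five pieces: pods at (366,211) and (413,236), nuts at (312,178) and (460,243), and the stop pin at (285,117). The trays run nuts, stops, pods from left to right. The pink (329,143) and yellow (257,142) nuts are decoys. Next I'll build a top-down map from the scene and side depth.

```bash
cat > h.py <<'E'
import numpy as np, cv2
def cloud(rgb,d,cal):
    K=cal["mtx"];v,u=np.nonzero(d>0);z=d[v,u]
    c=np.stack([(u-K[0,2])*z/K[0,0],(v-K[1,2])*z/K[1,1],z],1)
    return (c-cal["t"])@cal["R"], rgb[v,u]
E
python3 - <<'E'
from rig import robot
import cv2, numpy as np
from h import *
pts=[];cols=[]
for n in ("scene","side"):
    p=cv2.imread(f"pics/{n}0.png")[:,:,::-1]; d=np.load(f"pics/{n}0.npy")
    P,C=cloud(p,d,robot.calibration(n))
    b=(P[:,0]>.2)&(P[:,0]<.95)&(abs(P[:,1])<.6)&(abs(P[:,2])<.03)
    m=(P[:,0]>.25)&(P[:,0]<.9)&(abs(P[:,1])<.45)
    bb=m&(abs(P[:,2])<.006); print(n,"bench z",np.median(P[bb,2]))
    # ortho
    for nm,(a) in {"c":0}.items():
        S=800; img=np.zeros((600,800,3),np.uint8)+80
        o=np.argsort(P[:,2]); Q=P[o]; CC=C[o]
        q=(Q[:,2]<.12)
        Q=Q[q];CC=CC[q]
        # image: col = (0.5 - y)*800 ; row=(0.95-x)*800
        col=((.5-Q[:,1])*800).astype(int); row=((.95-Q[:,0])*800).astype(int)
        k=(col>=0)&(col<799)&(row>=0)&(row<599)
        for dx in(0,1):
            for dy in (0,1): img[row[k]+dy,col[k]+dx]=CC[k][:,::-1]
        cv2.imwrite(f"pics/ortho_{n}.png",img)
    # blobs above 14mm
    g=np.zeros((600,800),np.uint8)
    k2=(P[:,2]>.019)&(P[:,2]<.12)
    col=((.5-P[:,1])*800).astype(int); row=((.95-P[:,0])*800).astype(int)
    kk=k2&(col>=0)&(col<800)&(row>=0)&(row<600)
    g[row[kk],col[kk]]=255
    g=cv2.morphologyEx(g,cv2.MORPH_CLOSE,np.ones((5,5)))
    N,L,st,ce=cv2.connectedComponentsWithStats(g)
    for i in range(1,N):
        if 60<st[i,4]<6000:
            s=kk.copy(); s[kk]=L[row[kk],col[kk]]==i
            Q=P[s]; zt=np.percentile(Q[:,2],97); T=Q[Q[:,2]>zt-.004]
            (cx,cy),(w,h),an=cv2.minAreaRect(T[:,:2].astype(np.float32)*1000)
            print(np.round(T[:,:2].mean(0),4),"rect c",round(cx),round(cy),"wh",round(w),round(h),round(an),"top",round(zt,4),C[s].mean(0).astype(int),len(T))
E
```

```text
scene bench z 0.0004971950544390147
[ 0.6424 -0.076 ] rect c 642 -76 wh 27 25 49 top 0.0739 [109 102  97] 90
[ 0.5876 -0.3232] rect c 587 -324 wh 38 42 47 top 0.0309 [172 164 164] 125
[0.5577 0.2006] rect c 557 200 wh 47 49 84 top 0.0457 [86 79 74] 239
[ 0.5214 -0.0034] rect c 521 -4 wh 71 40 72 top 0.0304 [200 158 116] 340
[0.4762 0.4747] rect c 476 477 wh 48 80 90 top 0.0925 [133 131 126] 206
[ 0.4435 -0.2928] rect c 444 -293 wh 40 40 86 top 0.0278 [202 180  82] 74
[0.4271 0.089 ] rect c 427 88 wh 48 47 10 top 0.0417 [77 75 75] 174
[ 0.4326 -0.0881] rect c 435 -88 wh 42 41 24 top 0.027 [171 165 168] 131
[0.4086 0.2129] rect c 408 212 wh 49 47 63 top 0.0416 [75 73 73] 207
[ 0.4037 -0.1984] rect c 402 -199 wh 48 45 23 top 0.0532 [149 144 143] 165
[ 0.3959 -0.4614] rect c 395 -461 wh 68 42 65 top 0.0645 [192 173  77] 171
[0.3437 0.2945] rect c 343 294 wh 40 41 74 top 0.0264 [170 165 168] 200
[ 0.3269 -0.3066] rect c 326 -307 wh 27 23 27 top 0.0698 [105 104 103] 48
[ 0.3061 -0.1496] rect c 305 -151 wh 41 40 90 top 0.0269 [199 127 151] 108
side bench z 0.00022749442190694036
[ 0.8787 -0
[... 515 characters left out ...]
9 470 wh 39 78 73 top 0.0917 [128 128 122] 71
[ 0.4432 -0.2972] rect c 444 -296 wh 41 42 61 top 0.0257 [168 150  46] 397
[0.4274 0.0849] rect c 428 86 wh 48 48 10 top 0.0412 [54 55 56] 182
[ 0.4319 -0.0925] rect c 433 -91 wh 44 41 15 top 0.026 [146 142 143] 253
[0.4075 0.2081] rect c 409 210 wh 53 46 63 top 0.0413 [56 57 58] 144
[ 0.4025 -0.2027] rect c 404 -202 wh 49 49 69 top 0.0521 [116 113 113] 482
[ 0.3926 -0.4679] rect c 395 -467 wh 73 44 63 top 0.0632 [158 140  35] 1634
[0.3419 0.2894] rect c 342 290 wh 40 41 41 top 0.0263 [143 140 142] 135
[ 0.3273 -0.3094] rect c 328 -309 wh 27 27 45 top 0.0689 [84 84 85] 266
[ 0.3044 -0.1546] rect c 305 -154 wh 43 42 50 top 0.0256 [168 111 130] 403
```

```bash
sleep 1
```

```text
(no output)
```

View pics/ortho_scene.png

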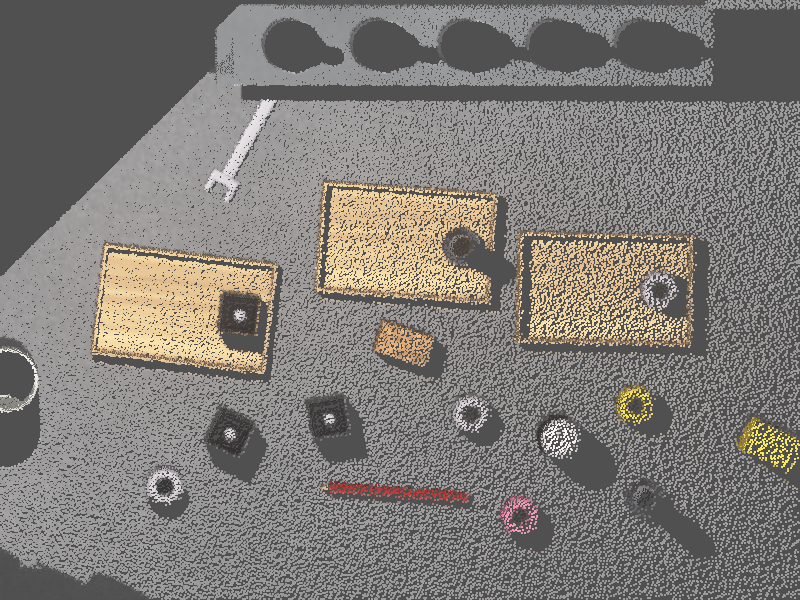

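```bash
python3 - <<'E'
from rig import robot
import cv2, numpy as np
from h import *
cen={"pods":(.56,.265),"stops":(.645,-.01),"nuts":(.587,-.257)}
smp={"pods":(.5572,.1995),"stops":(.642,-.0775),"nuts":(.587,-.3255)}
for n in ("scene","side"):
    p=cv2.imread(f"pics/{n}0.png")[:,:,::-1]; d=np.load(f"pics/{n}0.npy")
    P,C=cloud(p,d,robot.calibration(n))
    wood=(C[:,0].astype(int)-C[:,2]>25)&(P[:,2]>.002)&(P[:,2]<.024)
    for k,c in cen.items():
        m=wood&(abs(P[:,0]-c[0])<.085)&(abs(P[:,1]-c[1])<.13)
        Q=P[m]; top=Q[Q[:,2]>.0165]
        r=cv2.minAreaRect(top[:,:2].astype(np.float32)*1000)
        r2=cv2.minAreaRect(Q[:,:2].astype(np.float32)*1000)
        print(n,k,np.round(r[0]),np.round(r[1]),round(r[2],1),"|",np.round(r2[0]),np.round(r2[1]),round(r2[2],1),"dist sample",np.round(np.hypot(*(np.array(r[0])/1000-smp[k])),3))
    for nm,c in {"pod1":(.408,.2105),"pod2":(.4275,.087)}.items():
        m=(np.hypot(P[:,0]-c[0],P[:,1]-c[1])<.045)&(P[:,2]>.012); Q=P[m]
        print(nm,cv2.minAreaRect(Q[:,:2].astype(np.float32)*1000), cv2.minAreaRect(Q[Q[:,2]>.036][:,:2].astype(np.float32)*1000)[2])
E
```

```text
scene pods [565. 270.] [219. 140.] 83.2 | [560. 270.] [220. 149.] 83.0 dist sample 0.071
scene stops [647.  -7.] [220. 139.] 85.9 | [643. -13.] [233. 147.] 85.9 dist sample 0.071
scene nuts [ 589. -256.] [222. 140.] 88.9 | [ 584. -256.] [254. 149.] 88.8 dist sample 0.07
pod1 ((409.88568115234375, 212.3057861328125), (51.07636642456055, 49.95313262939453), 63.3790397644043) 63.21330642700195
pod2 ((428.3526611328125, 89.54976654052734), (51.11928176879883, 49.61941146850586), 9.416387557983398) 9.128339767456055
side pods [566. 269.] [224. 140.] 83.3 | [566. 269.] [224. 141.] 83.1 dist sample 0.07
side stops [648.  -9.] [220. 141.] 85.9 | [647. -17.] [236. 144.] 85.7 dist sample 0.069
side nuts [ 590. -257.] [219. 141.] 88.5 | [ 590. -257.] [219. 142.] 88.6 dist sample 0.069
pod1 ((408.4621276855469, 209.6399383544922), (53.78483581542969, 49.686561584472656), 63.324363708496094) 62.898338317871094
pod2 ((427.04498291015625, 85.7347640991211), (50.35236358642578, 50.8391227722168), 10.022148132324219) 9.840335845947266
```

```bash
cat > plan.py <<'E'
import sys,numpy as np
from rig import robot
from scipy.spatial.transform import Rotation as R
def plan(x,y,z,j):
    o=robot.get_obs(); T=R.from_quat(o["tool_rot"]); p=np.array(o["position"])
    j=np.radians(j); c,s=np.cos(j),np.sin(j)
    G=R.from_matrix(np.array([[-s,c,0],[c,s,0],[0,0,-1]]))
    Y=T.as_matrix()[:,1]
    print("t",round(o["time"],2),"pos",np.round(p,4),"jaw",round(np.degrees(np.arctan2(Y[1],Y[0])),1),"q",np.round(o["q"],2),"w",round(o["grip_width"],4),"F",np.round(o["ft_force"],1))
    print("shift cm",np.round(T.inv().apply(np.array([x,y,z])-p)*100,2),"turn",np.round(np.degrees((T.inv()*G).as_rotvec()),1))
if __name__=="__main__": plan(*map(float,sys.argv[1:5]))
E
python3 plan.py .4085 .211 .10 -26.8
```

```text
t 0.15 pos [0.1783 0.5984 0.2218] jaw 73.4 q [ 1.1   0.53  1.43 -0.    1.18 -0.18] w 0.0873 F [-0.6  0.4 -0.1]
shift cm [-33.13 -30.53  12.22] turn [-1.000e-01  1.000e-01  1.002e+02]
```

Request:
drive_tool(targets=[-33.1, -30.5, 12.2, 0, 0, 100, -33.1, -30.5, 12.2, 0, 0, 100, -33.1, -30.5, 12.2, 0, 0, 100, -33.1, -30.5, 12.2, 0, 0, 100, -33.1, -30.5, 12.2, 0, 0, 100, -33.1, -30.5, 12.2, 0, 0, 100, -33.1, -30.5, 12.2, 0, 0, 100, -33.1, -30.5, 12.2, 0, 0, 100, -33.1, -30.5, 12.2, 0, 0, 100, -33.1, -30.5, 12.2, 0, 0, 100, -33.1, -30.5, 12.2, 0, 0, 100, -33.1, -30.5, 12.2, 0, 0, 100], grip=-1, squeeze=40)

```text
time: 1.15
position: [0.4117, 0.2078, 0.0993]
tool_rot: [0.784, 0.621, -0.0, 0.001]
ft_force: [-0.8, -0.5, 0.3]
grip_width: 0.087
```

```bash
python3 plan.py .4085 .211 .10 -26.8
```

```text
t 1.15 pos [0.4117 0.2078 0.0993] jaw -13.2 q [ 0.23  0.53  1.95 -0.    0.67  0.46] w 0.087 F [-0.8 -0.5  0.3]
shift cm [ 0.24 -0.39 -0.07] turn [ 0.1  0.  13.6]
```

Request:
drive_tool(targets=[0, 0, 0, 0, 0, 13.6, 0, 0, 0, 0, 0, 13.6, 0, 0, 0, 0, 0, 13.6, 0, 0, 0, 0, 0, 13.6])

```text
time: 1.48
position: [0.4086, 0.212, 0.1005]
tool_rot: [0.848, 0.53, -0.0, -0.0]
ft_force: [0.1, 0.2, -0.3]
grip_width: 0.0869
```

```bash
python3 plan.py .4085 .211 .10 -26.8;  python3 - <<'E'
from rig import robot
import cv2, numpy as np
p,d=robot.camera("wrist"); cv2.imwrite("pics/w1.png",p[:,:,::-1]); np.save("pics/w1.npy",d)
E
```

```text
t 1.48 pos [0.4086 0.212  0.1005] jaw -26.0 q [ 0.23  0.52  1.95 -0.    0.67  0.69] w 0.0869 F [ 0.1  0.2 -0.3]
shift cm [-0.09  0.03  0.05] turn [-0.   0.   0.8]
```

View pics/w1.png

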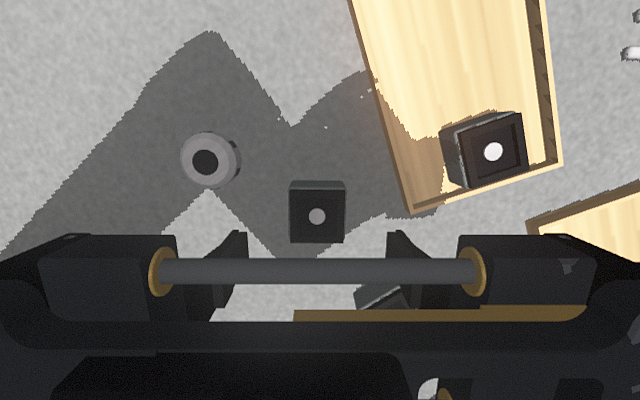

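The wrist view shows pod 1 centred between the fingers at (317,212). I'll check its centre against the wrist depth.

```bash
cat >> h.py <<'E'
from scipy.spatial.transform import Rotation as _R
def wcloud(rgb,d,cal,pos,quat):
    K=cal["mtx"];v,u=np.nonzero(d>0);z=d[v,u]
    c=np.stack([(u-K[0,2])*z/K[0,0],(v-K[1,2])*z/K[1,1],z],1)
    H=cal["hand_eye"]; t=c@H[:3,:3].T+H[:3,3]
    return _R.from_quat(quat).apply(t)+pos, rgb[v,u]
E
python3 - <<'E'
from rig import robot
import cv2,numpy as np
from h import *
o=robot.get_obs()
P,C=wcloud(cv2.imread("pics/w1.png"),np.load("pics/w1.npy"),robot.calibration("wrist"),o["position"],o["tool_rot"])
print("bench",np.median(P[(abs(P[:,2])<.01),2]))
for c,lo,hi in (((.4085,.211),.034,.045),((.3425,.292),.02,.03),((.557,.2),.039,.05)):
    m=(np.hypot(P[:,0]-c[0],P[:,1]-c[1])<.045)&(P[:,2]>lo)&(P[:,2]<hi); Q=P[m]
    print(cv2.minAreaRect(Q[:,:2].astype(np.float32)*1000),np.median(Q[:,2]),m.sum())
E
```

```text
bench -1.4484387508464924e-05
((407.757568359375, 211.22500610351562), (47.01336669921875, 47.23395538330078), 64.1739501953125) 0.03768875269458109 2808
((342.2261657714844, 292.8063659667969), (46.169681549072266, 46.04566192626953), 53.2289924621582) 0.023665884440971383 2191
((556.6175537109375, 199.72317504882812), (46.752723693847656, 47.577919006347656), 83.31597137451172) 0.04311912777150194 2964
```

Request:
drive_tool(targets=[-0.1, 0, 3, 0, 0, 0.5, -0.1, 0, 6, 0, 0, 0.5, -0.1, 0, 8.5, 0, 0, 0.5, -0.1, 0, 9.4, 0, 0, 0.5, -0.1, 0, 9.4, 0, 0, 0.5, -0.1, 0, 9.4, 0, 0, 0.5])

```text
time: 2.03
position: [0.408, 0.2114, 0.0066]
tool_rot: [0.851, 0.526, -0.0, -0.0]
ft_force: [1.4, 0.3, 0.2]
grip_width: 0.0872
```

Request:
drive_tool(targets=[0, 0, 0, 0, 0, 0, 0, 0, 0, 0, 0, 0, 0, 0, 0, 0, 0, 0, 0, 0, 0, 0, 0, 0, 0, 0, 0, 0, 0, 0, 0, 0, 0, 0, 0, 0, 0, 0, 0, 0, 0, 0, 0, 0, 0, 0, 0, 0], grip=1, squeeze=40)

```text
time: 2.7
position: [0.4083, 0.2112, 0.0068]
tool_rot: [0.851, 0.525, 0.0, 0.0]
ft_force: [-0.5, 0.0, 3.8]
grip_width: 0.0496
```

```bash
python3 plan.py .565 .2695 .12 -6.8
```

```text
t 2.7 pos [0.4083 0.2112 0.0068] jaw -26.6 q [ 0.23  0.72  1.99 -0.    0.43  0.7 ] w 0.0496 F [-0.5  0.   3.8]
shift cm [ 12.24  11.4  -11.32] turn [  0.   -0.  -19.8]
```

```bash
python3 plan.py .5733 .339 .08 -6.8
```

```text
t 2.7 pos [0.4083 0.2112 0.0068] jaw -26.6 q [ 0.23  0.72  1.99 -0.    0.43  0.7 ] w 0.0496 F [-0.5  0.   3.8]
shift cm [18.83  9.02 -7.32] turn [  0.   -0.  -19.8]
```

Request:
drive_tool(targets=[0, 0, -1.5, 0, 0, 0, 0, 0, -4.5, 0, 0, 0, 1.5, 1, -7.3, 0, 0, -3, 5, 2.5, -7.3, 0, 0, -8, 8.5, 4, -7.3, 0, 0, -13, 12, 5.7, -7.3, 0, 0, -19, 15.5, 7.5, -7.3, 0, 0, -19.8, 18, 8.6, -7.3, 0, 0, -19.8, 18.8, 9, -7.3, 0, 0, -19.8, 18.8, 9, -7.3, 0, 0, -19.8, 18.8, 9, -7.3, 0, 0, -19.8])

```text
time: 3.62
position: [0.571, 0.338, 0.0783]
tool_rot: [0.748, 0.664, -0.002, -0.001]
ft_force: [-0.7, -0.5, -1.5]
grip_width: 0.0494
```

```bash
python3 plan.py .5733 .339 .0115 -6.8
```

```text
t 3.62 pos [0.571  0.338  0.0783] jaw -6.8 q [ 0.37  0.75  1.43 -0.    0.96  0.49] w 0.0494 F [-0.7 -0.5 -1.5]
shift cm [0.14 0.24 6.68] turn [-0.2  0.1 -0. ]
```

Request:
drive_tool(targets=[0, 0, 2.5, 0, 0, 0, 0, 0, 5, 0, 0, 0, 0, 0, 6, 0, 0, 0, 0, 0, 6.3, 0, 0, 0, 0, 0, 6.3, 0, 0, 0, 0, 0, 6.3, 0, 0, 0])

```text
time: 4.12
position: [0.573, 0.3386, 0.0173]
tool_rot: [0.748, 0.664, 0.0, 0.0]
ft_force: [0.5, -0.3, -1.9]
grip_width: 0.05
```

```bash
python3 plan.py .5733 .339 .0112 -6.8
```

```text
t 4.12 pos [0.573  0.3386 0.0173] jaw -6.9 q [ 0.37  0.84  1.45 -0.    0.85  0.49] w 0.05 F [ 0.5 -0.3 -1.9]
shift cm [0.04 0.03 0.61] turn [ 0.  -0.  -0.1]
```

Request:
drive_tool(targets=[0, 0, 0.3, 0, 0, 0, 0, 0, 0.5, 0, 0, 0, 0, 0, 0.6, 0, 0, 0, 0, 0, 0.6, 0, 0, 0, 0, 0, 0.6, 0, 0, 0])

```text
time: 4.53
position: [0.5731, 0.3389, 0.0109]
tool_rot: [0.748, 0.664, 0.0, 0.0]
ft_force: [-0.2, -0.3, -0.7]
grip_width: 0.0497
```

Request:
drive_tool(targets=[0, 0, 0, 0, 0, 0, 0, 0, 0, 0, 0, 0, 0, 0, 0, 0, 0, 0, 0, 0, 0, 0, 0, 0, 0, 0, 0, 0, 0, 0], grip=-0.6)

```text
time: 4.95
position: [0.573, 0.3389, 0.0107]
tool_rot: [0.748, 0.664, 0.0, 0.0]
ft_force: [-0.4, -0.3, 0.5]
grip_width: 0.0685
```

```bash
python3 plan.py .4275 .087 .09 9.7
```

```text
t 4.95 pos [0.573  0.3389 0.0107] jaw -6.8 q [ 0.37  0.85  1.45 -0.    0.84  0.49] w 0.0685 F [-0.4 -0.3  0.5]
shift cm [-26.74 -11.45  -7.94] turn [  0.   -0.  -16.5]
```

Request:
drive_tool(targets=[0, 0, -2.5, 0, 0, 0, 0, 0, -5.5, 0, 0, 0, 0, 0, -7.9, 0, 0, 0, -3.5, -1.5, -7.9, 0, 0, -3, -7, -3, -7.9, 0, 0, -6, -10.5, -4.5, -7.9, 0, 0, -9, -14, -6, -7.9, 0, 0, -12, -17.5, -7.5, -7.9, 0, 0, -15, -21, -9, -7.9, 0, 0, -16.5, -24.5, -10.5, -7.9, 0, 0, -16.5, -26.7, -11.4, -7.9, 0, 0, -16.5, -26.7, -11.4, -7.9, 0, 0, -16.5])

```text
time: 5.95
position: [0.4243, 0.0847, 0.0896]
tool_rot: [0.647, 0.763, -0.002, -0.002]
ft_force: [0.2, 0.4, -0.1]
grip_width: 0.0696
```

Request:
drive_tool(targets=[0, 0, 0, 0, 0, 0, 0, 0, 0, 0, 0, 0, 0, 0, 0, 0, 0, 0], grip=-1)

```text
time: 6.2
position: [0.4294, 0.088, 0.0897]
tool_rot: [0.645, 0.764, 0.001, 0.001]
ft_force: [-0.0, 1.0, 0.3]
grip_width: 0.0822
```

```bash
cat > look.py <<'E'
import sys,cv2,numpy as np
from rig import robot
from h import *
# x y zlo zhi name
x,y,lo,hi=map(float,sys.argv[1:5])
o=robot.get_obs(); p,d=robot.camera("wrist")
if len(sys.argv)>5: cv2.imwrite(f"pics/{sys.argv[5]}.png",p[:,:,::-1])
P,C=wcloud(p,d,robot.calibration("wrist"),o["position"],o["tool_rot"])
m=(np.hypot(P[:,0]-x,P[:,1]-y)<.045)&(P[:,2]>lo)&(P[:,2]<hi); Q=P[m]
if m.sum()>20: print(cv2.minAreaRect(Q[:,:2].astype(np.float32)*1000),"zmed",np.median(Q[:,2]),m.sum())
else: print("few",m.sum())
E
python3 look.py .4275 .087 .034 .045 w2; python3 plan.py .4275 .087 .0065 9.7
```

```text
((428.0451354980469, 87.81879425048828), (47.04158020019531, 47.555091857910156), 9.61066722869873) zmed 0.03758078300403985 3037
t 6.25 pos [0.4291 0.0881 0.0897] jaw 9.7 q [-0.05  0.53  2.01  0.    0.6  -0.22] w 0.0842 F [-0.2  0.5  0.2]
shift cm [-0.08 -0.19  8.32] turn [0.1 0.  0. ]
```

View pics/w2.png

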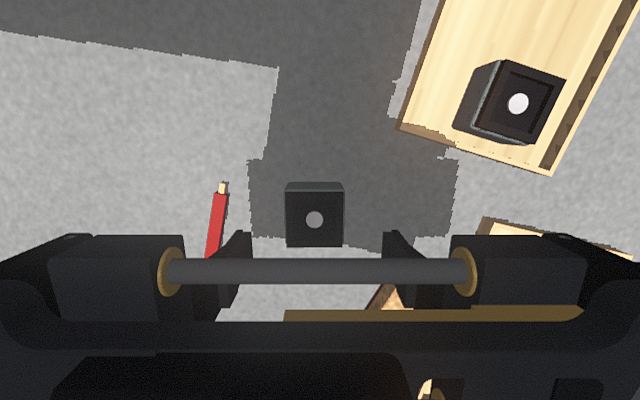

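Request:
drive_tool(targets=[0, -0.1, 3, 0, 0, 0, 0, -0.1, 6, 0, 0, 0, 0, -0.1, 7.7, 0, 0, 0, 0, -0.1, 8.3, 0, 0, 0, 0, -0.1, 8.3, 0, 0, 0, 0, -0.1, 8.3, 0, 0, 0])

```text
time: 6.75
position: [0.4273, 0.0877, 0.0066]
tool_rot: [0.645, 0.764, 0.0, 0.0]
ft_force: [-0.3, 0.6, -0.4]
grip_width: 0.0869
```

Request:
drive_tool(targets=[0, 0, 0, 0, 0, 0, 0, 0, 0, 0, 0, 0, 0, 0, 0, 0, 0, 0, 0, 0, 0, 0, 0, 0, 0, 0, 0, 0, 0, 0, 0, 0, 0, 0, 0, 0, 0, 0, 0, 0, 0, 0, 0, 0, 0, 0, 0, 0], grip=1, squeeze=40)

```text
time: 7.42
position: [0.4271, 0.0871, 0.0068]
tool_rot: [0.645, 0.764, 0.0, 0.0]
ft_force: [0.1, 0.5, 4.0]
grip_width: 0.0495
```

```bash
python3 plan.py .565 .2695 .08 -6.8
```

```text
t 7.42 pos [0.4271 0.0871 0.0068] jaw 9.6 q [-0.06  0.71  2.06 -0.    0.37 -0.22] w 0.0495 F [0.1 0.5 4. ]
shift cm [15.67 16.65 -7.32] turn [ 0.   0.  16.4]
```

Request:
drive_tool(targets=[0, 0, -2, 0, 0, 0, 0, 0, -5, 0, 0, 0, 1.5, 1.5, -7.5, 0, 0, 2, 4, 4, -7.5, 0, 0, 5, 6.5, 6.8, -7.5, 0, 0, 9, 9, 9.5, -7.5, 0, 0, 13, 11.5, 12.2, -7.5, 0, 0, 16.4, 14, 14.8, -7.5, 0, 0, 16.4, 15.4, 16.4, -7.5, 0, 0, 16.4, 15.7, 16.7, -7.4, 0, 0, 16.4, 15.7, 16.7, -7.4, 0, 0, 16.4, 15.7, 16.7, -7.4, 0, 0, 16.4])

```text
time: 8.42
position: [0.5631, 0.269, 0.0794]
tool_rot: [0.747, 0.664, -0.002, -0.001]
ft_force: [-0.6, -0.4, -2.6]
grip_width: 0.0496
```

```bash
python3 plan.py .565 .2695 .0175 -6.8
```

```text
t 8.42 pos [0.5631 0.269  0.0794] jaw -6.7 q [ 0.27  0.71  1.54 -0.    0.89  0.38] w 0.0496 F [-0.6 -0.4 -2.6]
shift cm [0.08 0.21 6.19] turn [-0.2  0.1  0.1]
```

Request:
drive_tool(targets=[0, 0, 2.5, 0, 0, 0, 0, 0, 5, 0, 0, 0, 0, 0, 6, 0, 0, 0, 0, 0, 6.2, 0, 0, 0, 0, 0, 6.2, 0, 0, 0, 0, 0, 6.2, 0, 0, 0])

```text
time: 8.92
position: [0.5656, 0.2695, 0.0193]
tool_rot: [0.748, 0.664, 0.0, 0.0]
ft_force: [-0.2, 0.6, -1.5]
grip_width: 0.0496
```

```bash
python3 plan.py .565 .2695 .0110 -6.8
```

```text
t 8.92 pos [0.5656 0.2695 0.0193] jaw -6.8 q [ 0.27  0.8   1.56 -0.    0.78  0.39] w 0.0496 F [-0.2  0.6 -1.5]
shift cm [-0.01 -0.06  0.83] turn [ 0. -0.  0.]
```

Request:
drive_tool(targets=[0, 0, 0.4, 0, 0, 0, 0, 0, 0.6, 0, 0, 0, 0, 0, 0.75, 0, 0, 0, 0, 0, 0.8, 0, 0, 0, 0, 0, 0.8, 0, 0, 0, 0, 0, 0.8, 0, 0, 0])

```text
time: 9.42
position: [0.5653, 0.27, 0.0108]
tool_rot: [0.747, 0.664, 0.0, 0.0]
ft_force: [0.1, 0.2, -1.0]
grip_width: 0.0495
```

Request:
drive_tool(targets=[0, 0, 0, 0, 0, 0, 0, 0, 0, 0, 0, 0, 0, 0, 0, 0, 0, 0, 0, 0, 0, 0, 0, 0, 0, 0, 0, 0, 0, 0], grip=-0.6)

```text
time: 9.83
position: [0.5654, 0.27, 0.0107]
tool_rot: [0.747, 0.664, 0.0, 0.0]
ft_force: [-0.0, 0.4, -0.2]
grip_width: 0.0681
```

```bash
python3 plan.py .3423 .2925 .09 50
```

```text
t 9.83 pos [0.5654 0.27   0.0107] jaw -6.7 q [ 0.27  0.81  1.56 -0.    0.76  0.39] w 0.0681 F [-0.   0.4 -0.2]
shift cm [ -0.38 -22.42  -7.94] turn [  0.    0.  -56.7]
```

Request:
drive_tool(targets=[0, 0, -2.5, 0, 0, 0, 0, 0, -5.5, 0, 0, 0, 0, 0, -7.9, 0, 0, 0, 0, -2.5, -7.9, 0, 0, 0, 0, -6, -7.9, 0, 0, 0, -0.2, -9.5, -7.9, 0, 0, 0, -0.2, -13, -7.9, 0, 0, 0, -0.3, -16.5, -7.9, 0, 0, 0, -0.3, -19.5, -7.9, 0, 0, 0, -0.4, -21.5, -7.9, 0, 0, 0, -0.4, -22.4, -7.9, 0, 0, 0, -0.4, -22.4, -7.9, 0, 0, 0])

```text
time: 10.83
position: [0.3401, 0.2921, 0.0897]
tool_rot: [0.747, 0.665, -0.001, -0.0]
ft_force: [0.6, 0.6, -0.6]
grip_width: 0.0697
```

Request:
drive_tool(targets=[0, 0, 0, 0, 0, 0, 0, 0, 0, 0, 0, 0, 0, 0, 0, 0, 0, 0, 0, 0, 0, 0, 0, 0], grip=-1)

```text
time: 11.17
position: [0.3439, 0.2924, 0.0895]
tool_rot: [0.748, 0.664, 0.001, 0.0]
ft_force: [1.3, 0.1, 0.3]
grip_width: 0.0848
```

```bash
python3 look.py .3423 .2925 .02 .03 w3; python3 plan.py .3425 .2923 .0035 -6.7
```

```text
((341.7152404785156, 293.00628662109375), (46.43596267700195, 45.38410568237305), 19.01984977722168) zmed 0.02359305360931213 2069
t 11.22 pos [0.3436 0.2923 0.0895] jaw -6.8 q [ 0.46  0.54  1.98 -0.    0.62  0.58] w 0.0856 F [-0.2 -0.6  0.1]
shift cm [-0.02 -0.11  8.6 ] turn [ 0.  -0.  -0.1]
```

View pics/w3.png

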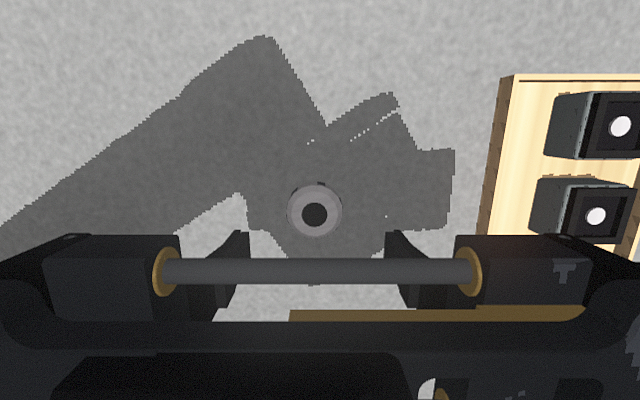

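The nut is centred at (315,212), and both placed pods stand upright in their tray. Descending to grasp.

Request:
drive_tool(targets=[0, -0.1, 3, 0, 0, 0, 0, -0.1, 6, 0, 0, 0, 0, -0.1, 8, 0, 0, 0, 0, -0.1, 8.6, 0, 0, 0, 0, -0.1, 8.6, 0, 0, 0, 0, -0.1, 8.6, 0, 0, 0])

```text
time: 11.72
position: [0.3417, 0.2924, 0.0036]
tool_rot: [0.748, 0.664, -0.0, -0.0]
ft_force: [-0.2, 0.7, 0.8]
grip_width: 0.087
```

Request:
drive_tool(targets=[0, 0, 0, 0, 0, 0, 0, 0, 0, 0, 0, 0, 0, 0, 0, 0, 0, 0, 0, 0, 0, 0, 0, 0, 0, 0, 0, 0, 0, 0, 0, 0, 0, 0, 0, 0, 0, 0, 0, 0, 0, 0, 0, 0, 0, 0, 0, 0], grip=1, squeeze=50)

```text
time: 12.38
position: [0.3415, 0.2925, 0.0038]
tool_rot: [0.747, 0.664, 0.0, 0.0]
ft_force: [0.6, -0.4, 2.5]
grip_width: 0.0489
```

```bash
python3 plan.py .591 -.1865 .105 -1.3
```

```text
t 12.38 pos [0.3415 0.2925 0.0038] jaw -6.7 q [ 0.46  0.72  2.02 -0.    0.4   0.58] w 0.0489 F [ 0.6 -0.4  2.5]
shift cm [-44.64  30.41 -10.12] turn [ 0.  -0.  -5.4]
```

Request:
drive_tool(targets=[0, 0, -2, 0, 0, 0, 0, 0, -5, 0, 0, 0, 0, 0, -8.5, 0, 0, 0, -1.5, 1, -10.2, 0, 0, 0, -4.5, 3, -10.2, 0, 0, 0, -7.8, 5.3, -10.2, 0, 0, 0, -11.1, 7.5, -10.2, 0, 0, 0, -14.4, 9.8, -10.2, 0, 0, 0, -17.7, 12, -10.2, 0, 0, -1, -21, 14.3, -10.2, 0, 0, -2, -24.3, 16.5, -10.2, 0, 0, -3, -27.6, 18.8, -10.2, 0, 0, -5.4])

```text
time: 13.38
position: [0.4952, -0.0056, 0.1051]
tool_rot: [0.715, 0.699, -0.001, -0.001]
ft_force: [1.1, 0.1, -2.3]
grip_width: 0.0478
```

```bash
python3 plan.py .591 -.1865 .085 -1.3
```

```text
t 13.38 pos [ 0.4952 -0.0056  0.1051] jaw -1.3 q [-0.24  0.54  1.86  0.    0.74 -0.21] w 0.0478 F [ 1.1  0.1 -2.3]
shift cm [-17.87  10.     1.97] turn [-0.1 -0.  -0. ]
```

Request:
drive_tool(targets=[-3.3, 1.8, 0, 0, 0, 0, -6.8, 3.7, 0, 0, 0, 0, -10.2, 5.6, 0, 0, 0, 0, -13.5, 7.5, 0.5, 0, 0, 0, -16.2, 9, 1.2, 0, 0, 0, -17.6, 9.8, 1.8, 0, 0, 0, -17.9, 10, 2, 0, 0, 0, -17.9, 10, 2, 0, 0, 0, -17.9, 10, 2, 0, 0, 0, -17.9, 10, 2, 0, 0, 0])

```text
time: 14.22
position: [0.59, -0.1831, 0.0853]
tool_rot: [0.715, 0.699, -0.0, -0.001]
ft_force: [-0.3, 0.4, -2.0]
grip_width: 0.0483
```

```bash
python3 plan.py .591 -.1865 .0145 -1.3
```

```text
t 14.22 pos [ 0.59   -0.1831  0.0853] jaw -1.3 q [-0.48  0.69  1.56  0.    0.89 -0.46] w 0.0483 F [-0.3  0.4 -2. ]
shift cm [-0.34  0.12  7.08] turn [-0.1 -0.1  0. ]
```

Request:
drive_tool(targets=[-0.1, 0.1, 2.5, 0, 0, 0, -0.3, 0.1, 5, 0, 0, 0, -0.3, 0.1, 6.5, 0, 0, 0, -0.3, 0.1, 7, 0, 0, 0, -0.3, 0.1, 7, 0, 0, 0, -0.3, 0.1, 7, 0, 0, 0])

```text
time: 14.72
position: [0.5925, -0.1874, 0.0162]
tool_rot: [0.715, 0.699, 0.0, 0.0]
ft_force: [-0.3, -1.0, -1.1]
grip_width: 0.0486
```

```bash
python3 plan.py .591 -.1865 .0081 -1.3
```

```text
t 14.72 pos [ 0.5925 -0.1874  0.0162] jaw -1.3 q [-0.49  0.8   1.58  0.    0.76 -0.46] w 0.0486 F [-0.3 -1.  -1.1]
shift cm [ 0.08 -0.15  0.81] turn [0. 0. 0.]
```

Request:
drive_tool(targets=[0, 0, 0.4, 0, 0, 0, 0, 0, 0.6, 0, 0, 0, 0, 0, 0.75, 0, 0, 0, 0, 0, 0.8, 0, 0, 0, 0, 0, 0.8, 0, 0, 0, 0, 0, 0.8, 0, 0, 0])

```text
time: 15.22
position: [0.5924, -0.1882, 0.0078]
tool_rot: [0.715, 0.699, 0.0, 0.0]
ft_force: [0.5, 0.6, -1.9]
grip_width: 0.0485
```

Request:
drive_tool(targets=[0, 0, 0, 0, 0, 0, 0, 0, 0, 0, 0, 0, 0, 0, 0, 0, 0, 0, 0, 0, 0, 0, 0, 0, 0, 0, 0, 0, 0, 0], grip=-0.6)

```text
time: 15.63
position: [0.5924, -0.1882, 0.0077]
tool_rot: [0.715, 0.699, 0.0, 0.0]
ft_force: [0.1, -0.7, 0.0]
grip_width: 0.0681
```

```bash
python3 plan.py .4335 -.09 .09 -1.3
```

```text
t 15.63 pos [ 0.5924 -0.1882  0.0077] jaw -1.3 q [-0.49  0.81  1.58 -0.    0.75 -0.46] w 0.0681 F [ 0.1 -0.7  0. ]
shift cm [  9.44 -16.12  -8.24] turn [ 0.  0. -0.]
```

Request:
drive_tool(targets=[0, 0, -2.5, 0, 0, 0, 0, 0, -5.5, 0, 0, 0, 0.5, -1, -8, 0, 0, 0, 2, -3.5, -8.2, 0, 0, 0, 4, -7, -8.2, 0, 0, 0, 6, -10.3, -8.2, 0, 0, 0, 8, -13.5, -8.2, 0, 0, 0, 9, -15.4, -8.2, 0, 0, 0, 9.4, -16.1, -8.2, 0, 0, 0, 9.4, -16.1, -8.2, 0, 0, 0, 9.4, -16.1, -8.2, 0, 0, 0, 9.4, -16.1, -8.2, 0, 0, 0])

```text
time: 16.63
position: [0.4365, -0.0921, 0.0898]
tool_rot: [0.716, 0.699, 0.001, 0.002]
ft_force: [0.6, -1.1, 0.3]
grip_width: 0.0695
```

Request:
drive_tool(targets=[0, 0, 0, 0, 0, 0, 0, 0, 0, 0, 0, 0, 0, 0, 0, 0, 0, 0], grip=-1)

```text
time: 16.88
position: [0.4345, -0.091, 0.0894]
tool_rot: [0.715, 0.699, 0.0, 0.0]
ft_force: [-0.4, -0.5, 0.1]
grip_width: 0.0823
```

```bash
python3 look.py .4335 -.09 .02 .03 w4; python3 plan.py .4335 -.09 .0035 -1.3
```

```text
((432.95806884765625, -90.85882568359375), (46.04487228393555, 46.011417388916016), 79.48675537109375) zmed 0.023640219026294075 2072
t 16.93 pos [ 0.4342 -0.0908  0.0894] jaw -1.4 q [-0.46  0.53  2.    0.    0.61 -0.44] w 0.0838 F [ 0.2  0.3 -0. ]
shift cm [ 0.08 -0.07  8.59] turn [ 0.   0.  -0.1]
```

View pics/w4.png

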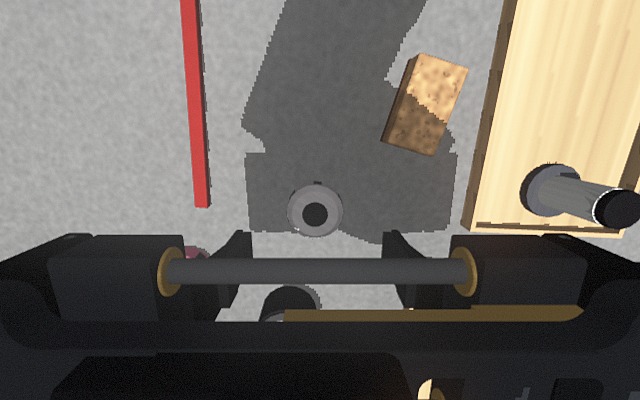

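The steel nut is centred at (315,212). The gauge at (290,303) and the cork block at (425,105) are clear of the fingers. Descending.

Request:
drive_tool(targets=[0, -0.1, 3, 0, 0, 0, 0, -0.1, 6, 0, 0, 0, 0, -0.1, 8, 0, 0, 0, 0, -0.1, 8.6, 0, 0, 0, 0, -0.1, 8.6, 0, 0, 0, 0, -0.1, 8.6, 0, 0, 0])

```text
time: 17.43
position: [0.4327, -0.0904, 0.0037]
tool_rot: [0.715, 0.699, -0.0, -0.0]
ft_force: [0.5, 0.2, -0.1]
grip_width: 0.087
```

Request:
drive_tool(targets=[0, 0, 0, 0, 0, 0, 0, 0, 0, 0, 0, 0, 0, 0, 0, 0, 0, 0, 0, 0, 0, 0, 0, 0, 0, 0, 0, 0, 0, 0, 0, 0, 0, 0, 0, 0, 0, 0, 0, 0, 0, 0, 0, 0, 0, 0, 0, 0], grip=1, squeeze=50)

```text
time: 18.1
position: [0.4327, -0.0904, 0.0038]
tool_rot: [0.715, 0.699, 0.0, 0.0]
ft_force: [0.9, 0.0, 3.3]
grip_width: 0.0483
```

```bash
python3 plan.py .5895 -.2565 .085 -1.3
```

```text
t 18.1 pos [ 0.4327 -0.0904  0.0038] jaw -1.3 q [-0.46  0.72  2.04  0.    0.38 -0.44] w 0.0483 F [0.9 0.  3.3]
shift cm [-16.24  16.07  -8.11] turn [ 0.  0. -0.]
```

Request:
drive_tool(targets=[0, 0, -2, 0, 0, 0, 0, 0, -5, 0, 0, 0, -1, 1, -8, 0, 0, 0, -3.4, 3.4, -8.3, 0, 0, 0, -6, 6, -8.3, 0, 0, 0, -8.6, 8.6, -8.3, 0, 0, 0, -11.2, 11.2, -8.3, 0, 0, 0, -13.8, 13.6, -8.3, 0, 0, 0, -15.6, 15.4, -8.2, 0, 0, 0, -16.2, 16.1, -8.1, 0, 0, 0, -16.2, 16.1, -8.1, 0, 0, 0, -16.2, 16.1, -8.1, 0, 0, 0])

```text
time: 19.1
position: [0.5878, -0.2547, 0.0831]
tool_rot: [0.715, 0.699, -0.0, -0.002]
ft_force: [0.1, 0.3, -2.9]
grip_width: 0.0485
```

```bash
python3 plan.py .5895 -.2575 .0145 -1.3
```

```text
t 19.1 pos [ 0.5878 -0.2547  0.0831] jaw -1.4 q [-0.58  0.72  1.5   0.    0.93 -0.56] w 0.0485 F [ 0.1  0.3 -2.9]
shift cm [-0.29  0.21  6.86] turn [-0.2 -0.2 -0.1]
```

Request:
drive_tool(targets=[0, 0, 2.5, 0, 0, 0, 0, 0, 5, 0, 0, 0, 0, 0, 6.5, 0, 0, 0, 0, 0, 6.9, 0, 0, 0, 0, 0, 6.9, 0, 0, 0, 0, 0, 6.9, 0, 0, 0])

```text
time: 19.6
position: [0.5891, -0.2551, 0.0159]
tool_rot: [0.715, 0.699, -0.0, -0.001]
ft_force: [-0.1, 0.2, -3.2]
grip_width: 0.0485
```

```bash
python3 plan.py .5895 -.2575 .0080 -1.3
```

```text
t 19.6 pos [ 0.5891 -0.2551  0.0159] jaw -1.3 q [-0.58  0.82  1.52  0.    0.8  -0.56] w 0.0485 F [-0.1  0.2 -3.2]
shift cm [-0.24  0.04  0.79] turn [-0. -0. -0.]
```

Request:
drive_tool(targets=[-0.2, 0, 0.4, 0, 0, 0, -0.2, 0, 0.6, 0, 0, 0, -0.2, 0, 0.75, 0, 0, 0, -0.2, 0, 0.8, 0, 0, 0, -0.2, 0, 0.8, 0, 0, 0, -0.2, 0, 0.8, 0, 0, 0])

```text
time: 20.1
position: [0.5897, -0.2582, 0.0078]
tool_rot: [0.715, 0.699, 0.0, 0.0]
ft_force: [0.1, 0.2, -2.4]
grip_width: 0.0484
```

Request:
drive_tool(targets=[0, 0, 0, 0, 0, 0, 0, 0, 0, 0, 0, 0, 0, 0, 0, 0, 0, 0, 0, 0, 0, 0, 0, 0, 0, 0, 0, 0, 0, 0], grip=-0.6)

```text
time: 20.52
position: [0.5899, -0.2582, 0.0079]
tool_rot: [0.715, 0.699, 0.0, 0.0]
ft_force: [1.0, -0.2, 0.3]
grip_width: 0.0679
```

```bash
python3 plan.py .3275 -.308 .115 -1.3
```

```text
t 20.52 pos [ 0.5899 -0.2582  0.0079] jaw -1.3 q [-0.59  0.83  1.52  0.    0.79 -0.56] w 0.0679 F [ 1.  -0.2  0.3]
shift cm [ -5.6  -26.11 -10.73] turn [ 0.  0. -0.]
```

Request:
drive_tool(targets=[0, 0, -2.5, 0, 0, 0, 0, 0, -5.5, 0, 0, 0, -0.2, -1, -9, 0, 0, 0, -0.8, -4, -10.8, 0, 0, 0, -1.6, -7.5, -10.8, 0, 0, 0, -2.4, -11, -10.8, 0, 0, 0, -3.2, -14.5, -10.8, 0, 0, 0, -4, -18, -10.8, 0, 0, 0, -4.8, -21.5, -10.8, 0, 0, 0, -5.4, -24.5, -10.8, 0, 0, 0, -5.6, -26, -10.7, 0, 0, 0, -5.6, -26.1, -10.7, 0, 0, 0])

```text
time: 21.52
position: [0.3245, -0.3074, 0.1146]
tool_rot: [0.717, 0.697, 0.0, -0.001]
ft_force: [-0.1, 0.5, 0.1]
grip_width: 0.0696
```

Request:
drive_tool(targets=[0, 0, 0, 0, 0, 0, 0, 0, 0, 0, 0, 0, 0, 0, 0, 0, 0, 0, 0, 0, 0, 0, 0, 0], grip=-1)

```text
time: 21.85
position: [0.3285, -0.3081, 0.1146]
tool_rot: [0.715, 0.699, -0.0, 0.001]
ft_force: [1.0, -0.3, 0.6]
grip_width: 0.085
```

```bash
python3 look.py .3275 -.308 .06 .075 w5; python3 plan.py .3275 -.308 .025 -1.3
```

```text
((327.7044982910156, -308.42938232421875), (26.848691940307617, 27.072975158691406), 24.614116668701172) zmed 0.06753871083131592 946
t 21.9 pos [ 0.3284 -0.3079  0.1146] jaw -1.3 q [-1.    0.48  1.97  0.    0.69 -0.98] w 0.0858 F [ 0.  -0.3  2.3]
shift cm [-0.   -0.09  8.96] turn [0. 0. 0.]
```

View pics/w5.png

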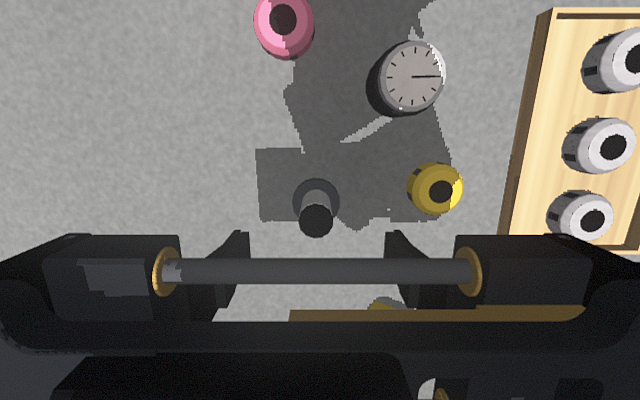

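The stop pin is centred at (316,220), and the tray at right now holds three nuts. Descending on the post.

Request:
drive_tool(targets=[0, -0.1, 3, 0, 0, 0, 0, -0.1, 6, 0, 0, 0, 0, -0.1, 8.3, 0, 0, 0, 0, -0.1, 9, 0, 0, 0, 0, -0.1, 9, 0, 0, 0, 0, -0.1, 9, 0, 0, 0])

```text
time: 22.4
position: [0.3267, -0.3078, 0.0246]
tool_rot: [0.715, 0.699, 0.0, -0.0]
ft_force: [0.4, 0.1, -0.5]
grip_width: 0.0868
```

Request:
drive_tool(targets=[0, 0, 0, 0, 0, 0, 0, 0, 0, 0, 0, 0, 0, 0, 0, 0, 0, 0, 0, 0, 0, 0, 0, 0, 0, 0, 0, 0, 0, 0, 0, 0, 0, 0, 0, 0, 0, 0, 0, 0, 0, 0, 0, 0, 0, 0, 0, 0, 0, 0, 0, 0, 0, 0, 0, 0, 0, 0, 0, 0], grip=1, squeeze=50)

```text
time: 23.23
position: [0.3265, -0.308, 0.0245]
tool_rot: [0.715, 0.699, 0.0, 0.0]
ft_force: [1.7, 0.4, 0.2]
grip_width: 0.0284
```

```bash
python3 plan.py .649 .012 .115 -1.3
```

```text
t 23.23 pos [ 0.3265 -0.308   0.0245] jaw -1.4 q [-1.01  0.68  2.02  0.    0.45 -0.98] w 0.0284 F [1.7 0.4 0.2]
shift cm [32.75 31.49 -9.05] turn [ 0.   0.  -0.1]
```

Request:
drive_tool(targets=[0, 0, -2, 0, 0, 0, 0, 0, -5, 0, 0, 0, 0, 0, -8.5, 0, 0, 0, 1, 1, -10, 0, 0, 0, 3, 3, -10, 0, 0, 0, 5.5, 5.3, -10, 0, 0, 0, 8.2, 7.9, -10, 0, 0, 0, 10.9, 10.5, -10, 0, 0, 0, 13.6, 13.1, -10, 0, 0, 0, 16.3, 15.7, -10, 0, 0, 0, 19, 18.3, -10, 0, 0, 0, 21.7, 20.9, -10, 0, 0, 0])

```text
time: 24.23
position: [0.5406, -0.0939, 0.1238]
tool_rot: [0.715, 0.699, -0.0, -0.001]
ft_force: [0.4, -0.5, -3.3]
grip_width: 0.0273
```

Request:
drive_tool(targets=[2.7, 2.6, 0, 0, 0, 0, 5.4, 5.2, 0, 0, 0, 0, 8.1, 7.8, 0, 0, 0, 0, 10, 9.6, 0, 0, 0, 0, 10.8, 10.4, 0, 0, 0, 0, 11, 10.6, 0, 0, 0, 0, 11, 10.6, 0, 0, 0, 0, 11, 10.6, 0, 0, 0, 0])

```text
time: 24.9
position: [0.6472, 0.0108, 0.1237]
tool_rot: [0.716, 0.699, -0.001, -0.001]
ft_force: [-0.6, -1.0, -2.8]
grip_width: 0.027
```

```bash
python3 plan.py .649 .012 .036 -1.3
```

```text
t 24.9 pos [0.6472 0.0108 0.1237] jaw -1.4 q [-0.16  0.67  1.46 -0.    1.02 -0.13] w 0.027 F [-0.6 -1.  -2.8]
shift cm [0.13 0.21 8.77] turn [-0.2  0.  -0.1]
```

Request:
drive_tool(targets=[0, 0, 3, 0, 0, 0, 0, 0, 6, 0, 0, 0, 0, 0, 8, 0, 0, 0, 0, 0, 8.7, 0, 0, 0, 0, 0, 8.7, 0, 0, 0, 0, 0, 8.7, 0, 0, 0, 0, 0, 8.7, 0, 0, 0])

```text
time: 25.48
position: [0.6501, 0.0108, 0.0392]
tool_rot: [0.716, 0.698, 0.001, 0.001]
ft_force: [0.1, -0.6, -2.5]
grip_width: 0.0271
```

```bash
python3 plan.py .649 .012 .0287 -1.3; python3 - <<'E'
from rig import robot
import cv2
p,d=robot.camera("side"); cv2.imwrite("pics/s2.png",cv2.resize(p[130:270,180:520,::-1],None,fx=2,fy=2))
E
```

```text
t 25.48 pos [0.6501 0.0108 0.0392] jaw -1.4 q [-0.15  0.79  1.49 -0.    0.85 -0.13] w 0.0271 F [ 0.1 -0.6 -2.5]
shift cm [ 0.12 -0.12  1.05] turn [ 0.2  0.  -0.1]
```

View pics/s2.png

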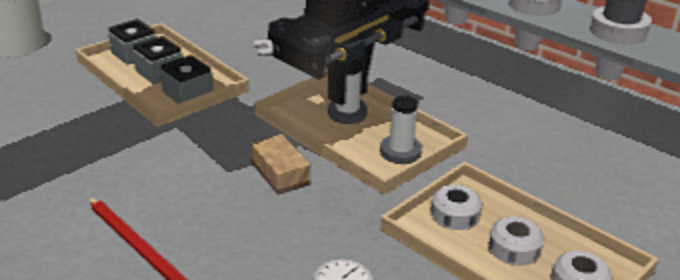

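The pin hangs upright over its tray at (348,105). Pods and nuts stand three to a tray. Lowering.

Request:
drive_tool(targets=[0, 0, 0.4, 0, 0, 0, 0, 0, 0.7, 0, 0, 0, 0, 0, 0.9, 0, 0, 0, 0, 0, 1, 0, 0, 0, 0, 0, 1, 0, 0, 0, 0, 0, 1, 0, 0, 0, 0, 0, 1, 0, 0, 0])

```text
time: 26.12
position: [0.6492, 0.0117, 0.0285]
tool_rot: [0.715, 0.699, 0.0, 0.0]
ft_force: [-0.8, -0.4, 6.3]
grip_width: 0.0271
```

Request:
drive_tool(targets=[0, 0, 0, 0, 0, 0, 0, 0, 0, 0, 0, 0, 0, 0, 0, 0, 0, 0, 0, 0, 0, 0, 0, 0, 0, 0, 0, 0, 0, 0, 0, 0, 0, 0, 0, 0, 0, 0, 0, 0, 0, 0], grip=-0.6)

```text
time: 26.7
position: [0.649, 0.0116, 0.0274]
tool_rot: [0.715, 0.699, -0.0, -0.0]
ft_force: [0.5, 0.3, 0.8]
grip_width: 0.0648
```

Request:
drive_tool(targets=[0, 0, -1.5, 0, 0, 0, 0, 0, -4, 0, 0, 0, 0, 0, -7.5, 0, 0, 0, 0, 0, -11, 0, 0, 0, 0, 0, -14, 0, 0, 0, 0, -3, -16, 0, 0, 0, 0, -7, -18, 0, 0, 0, 0, -11, -20, 0, 0, 0, 0, -15, -22, 0, 0, 0, 0, -18, -22, 0, 0, 0, 0, -20, -22, 0, 0, 0, 0, -20, -22, 0, 0, 0])

```text
time: 27.7
position: [0.4434, 0.0174, 0.2478]
tool_rot: [0.715, 0.699, -0.001, -0.002]
ft_force: [0.3, 0.5, 0.3]
grip_width: 0.0692
```

```bash
python3 - <<'E'
from rig import robot
import cv2, numpy as np
from h import *
O={"podfar":(.5733,.339,.044),"podmid":(.565,.27,.044),"nutfar":(.592,-.188,.028),"nutmid":(.59,-.258,.028),"pin":(.649,.012,.072),"gauge":(.403,-.2005,.05),"block":(.521,-.005,.028)}
for n in ("scene","side"):
    p,d=robot.camera(n); cv2.imwrite(f"pics/{n}_end.png",p[:,:,::-1])
    P,C=cloud(p,d,robot.calibration(n))
    for k,(x,y,z) in O.items():
        m=(np.hypot(P[:,0]-x,P[:,1]-y)<.045)&(abs(P[:,2]-z)<.005); Q=P[m]
        if m.sum()>10:
            r=cv2.minAreaRect(Q[:,:2].astype(np.float32)*1000); print(n,k,np.round(r[0]),np.round(r[1]),round(r[2]),"z",np.round(np.percentile(Q[:,2],[10,50,90]),4),m.sum())
        else: print(n,k,"few",m.sum())
print(robot.get_obs()["time"],robot.get_obs()["position"])
E
```

```text
scene podfar [571. 330.] [67. 49.] 81 z [0.0395 0.0428 0.0452] 470
scene podmid [566. 272.] [50. 49.] 81 z [0.0396 0.0426 0.0453] 434
scene nutfar [ 588. -191.] [65. 47.] 49 z [0.0243 0.0277 0.0299] 219
scene nutmid [ 584. -264.] [66. 46.] 57 z [0.0247 0.0279 0.0302] 198
scene pin [649.  12.] [26. 28.] 12 z [0.0696 0.0717 0.0738] 121
scene gauge [ 403. -198.] [51. 49.] 56 z [0.048  0.0507 0.0525] 209
scene block [521.  -4.] [71. 40.] 70 z [0.026  0.0281 0.03  ] 399
side podfar [573. 337.] [51. 47.] 84 z [0.0396 0.0429 0.0451] 152
side podmid [566. 280.] [69. 49.] 83 z [0.0396 0.0427 0.0447] 176
side nutfar [ 590. -188.] [47. 44.] 86 z [0.0243 0.0278 0.0293] 282
side nutmid [ 588. -259.] [43. 45.] 60 z [0.0246 0.0278 0.0291] 320
side pin [649.  10.] [27. 25.] 68 z [0.0692 0.0721 0.073 ] 71
side gauge [ 403. -202.] [50. 49.] 59 z [0.0485 0.0505 0.0517] 523
side block [521.  -6.] [69. 40.] 72 z [0.0262 0.028  0.0291] 363
27.8 [0.44919127 0.01626594 0.24816143]
```

View pics/scene_end.png

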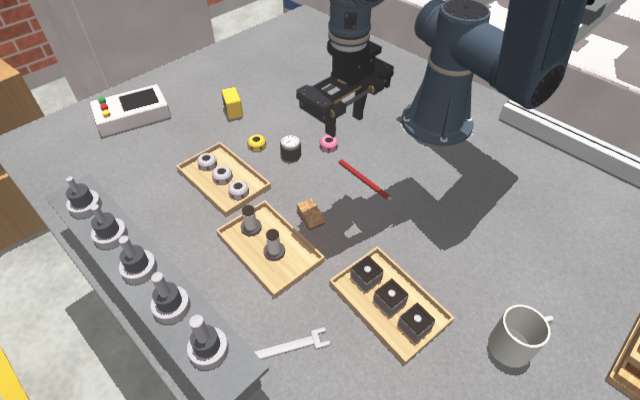

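View pics/side_end.png

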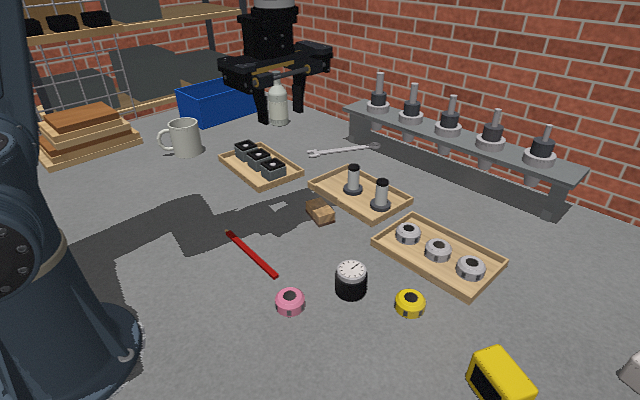

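Both end views show pods at (391,296) and (417,322), nuts at (222,174) and (238,189), and the pin at (273,243). All stand upright at floor height in the right trays. The gauge, cork block and decoys haven't moved.

Request:
drive_tool(targets=[0, 0, 0, 0, 0, 0, 0, 0, 0, 0, 0, 0, 0, 0, 0, 0, 0, 0])

```text
time: 28.05
position: [0.4503, 0.0161, 0.2473]
tool_rot: [0.715, 0.699, 0.0, 0.0]
ft_force: [0.6, 1.0, -0.9]
grip_width: 0.07
```

```bash
python3 -c "
from rig import robot
print(robot.hand_in())"
```

```text
the job is handed in; nothing more can be done
None
```

All five pieces are in the trays of their own kind, and I handed the job in at about 28 s of the 115 s allowed. Hand-in reports no verdict.

- **Placing:** Each piece was lowered to the tray floor before release. The pods and nuts went to (0, 0) and about (0, 70 mm) in their trays, and the pin to about (0, 20 mm).
- **Last checks:** In the final scene and side pictures, the tops are at about 43–44 mm for the pods, 28 mm for the nuts and 72 mm for the pin. These match pieces standing flat on the 4 mm tray floors. The gauge and cork block show no shift beyond about 2 mm of measuring noise, and the pink and yellow nuts were left alone. The arm was well clear of everything.
- **Disagreements:** The two fixed cameras differ by 2–4 mm in y, so I averaged them, and the wrist camera agreed with the average. In the last check a few fitted outlines were about 66 mm long because they took in the neighbouring piece. For those I relied on the heights, the pictures and the measured release positions.

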